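Raise the lane barrier and push the tub through

TASK

Push the barrier arm of the small gate up from below until it tips past its balance point and stays fully raised on its own. Then push the tub that waits in the lane forward under the raised arm until it stands against the end stop, sliding it on its base without lifting it or knocking it over. Leave the barrier raised and the cotton cone and the roller beside the lane where they are.

Things in the scene. Friction and masses are not known exactly. Their poses are not given: they have to be found in the camera images.
- gate_stand: Fixed gate: dark steel base plate 6 mm thick with a straight lane between two steel rails (inner faces y = -35 and 35 mm, 8 mm thick, tops at z = 25 mm). Origin: on the worktop under the middle of the lane, below the lowered arm. x runs along the lane the way the tub is to go (away from the robot), y left, z up. Lane x -125..125 mm, near end open; side plate to y = 150, x -50..125.
- barrier_arm (a joint): Arm angle, rad: 0 lowered (level across the lane, middle line 85 mm above the worktop), 1.66 fully raised on its stop, just past upright. Bar 10 mm wide, 18 mm deep, 240 mm from pivot to end, pointing to -y of the stand; dark counterweight on its tail. Let go below about 0.8 rad it sinks back; beyond, it swings on, damped, to the stop in a few seconds and stays. Raising takes 1 to 2 N.
- barrier_grip (a point): Centre of the round black rubber grip at the free end of the arm (20 mm diameter, 50 mm long along the arm), 215 mm from the pivot; push here from below. It overhangs beside the lane, free underneath, and rises in a circle about the pivot. Between grip and lane the lowered arm lies in a forked rest at y = -54 mm of the stand (22 x 12 mm, 84 mm tall).
- barrier_pivot (a point): Pivot of the arm at (0, 120, 85) mm in the gate stand's frame; the hinge axis runs along the stand's x, so the arm swings in the plane x = 0. Grey post around it: x -38..38, y 95..145 mm, 89 mm tall.
- tub: Clear plastic tub full of cotton buds standing in the lane on the base plate, round, 59 mm diameter, 80 mm tall, 62 g, on the robot's side of the barrier. Origin: centre of its underside.
- lane_end (a point): Where the centre of the tub's underside lies when the tub touches the end stop: (80, 0, 6) mm in the gate stand's frame. The end stop is a steel bar across the far end of the lane, near face at x = 109.5 mm, top at z = 32 mm.
- roller: Bystander: grey nylon roller, 27 mm diameter, 30 mm tall, standing on the base plate left of the lane, beyond the barrier. Origin: centre of its underside.
- cone: Bystander: white cotton roving cone, 47 mm diameter, 69 mm tall, standing on the worktop right of the lane, beyond the barrier. Origin: centre of its underside.
There are look-alikes about, which are no part of the job. What is shaped like the tub but brown or purple is not meant.

How it is judged:
By the outcome, as a careful person would: the job done as asked, in the order asked, and still so for the second after the job is handed in, with the robot touching nothing.
It also fails if it takes over 58 s, if anything falls off the work surface, if the arm or the gripper's body presses on something with over 40 N, if the wrist force passes 120 N, or if a joint passes its speed limit or range.

ROBOT

A 6-joint arm with a two-finger parallel gripper is mounted at the origin on a cart in front of the work surface, level with it; the furniture and walls round the work are solid. World frame = base frame: x ahead of the robot, y to its left, z up, the work surface at z = 0. Lengths are in m, angles in rad, forces in N, time in s.
With the tool pointing down it reaches from about 0.325 to 0.85 m from the base axis. Payload 4.4 kg.
Tool frame: the origin (TCP) lies midway between the tips of the shut fingers; the grasp point (between the pads) lies 19 mm behind it; y points along the fingers, z is the direction in which the jaws open and shut, and the axes are right-handed (so a half turn about y gives the same grasp; the last joint's range is limited). The gripper opens to 94 mm and grips with 3 to 60 N. Pads are 16 mm wide; open, the fingers measure 119 mm over their backs; the gripper's body (75 mm by 177 mm) begins 78 mm behind the grasp point.
Start: joints at [-1.446, 0.207, 1.542, -0, 1.393, -0.15], TCP at [0.156, -0.553, 0.205] pointing down, gripper open.
Joint ranges: [-2.73, 2.73], [-0.86, 2.22], [0.23, 2.46], [-1.11, 4.25], [0.08, 2.63], [-2.82, 2.82]. Speed limits (rad/s): [2.79, 2.79, 3.14, 3.14, 3.14, 3.14].

INTERFACE

Orientations are given as a 3x3 rotation matrix whose columns are the frame's x, y, z axes.
In Python, from rig import manip, imaging, nets gives the robot as it stands.
- The arm moves only by the shell command python3 -m crank 'ROWS' [FORCE]. ROWS is a JSON object of lists of equal length, an entry for each row: "gripper": the finger opening in m, from 0 to 0.094; "translation": the shift along the tool's x, y, z in m, a list of three; "dr": the turn, a rotation vector about the tool's x, y, z in degrees, a list of three. In form: {"gripper": [gripper, ...], "translation": [[tx, ty, tz], ...], "dr": [[wx, wy, wz], ...]}. A call has 1 to 12 rows; each row is the pose to reach, as a shift and turn from the pose commanded when the call began, along the tool's axes at that moment; what a row does not reach only later rows make up. A row lasts 1/10 s, in which the tool goes at most 50 mm and 8.59 degrees, less where a joint would pass 70% of its speed; a pose out of reach is approached as far as the arm can. A call with a gripper value outside its range is refused whole. The fingers move at their own pace and stop on an object; FORCE is the grip in N (left out, the last holds). Time passes only in rows, so rows that repeat a pose let the fingers close. It gives the time, the measured TCP pose, the force and the opening at its end, in the units of the state.
- manip.observe(): the state, without advancing time (a new reading comes with each control period).
- imaging.camera(name): name is "scene" or "top" or "wrist"; returns (picture, depth): 420x560x3 uint8, red, green, blue; 420x560 float32, m along the optical axis (not along the pixel's ray), 0 where there is no reading.
- imaging.camera_params(name): a dict with "K" (3x3 intrinsics, pixels), "rvec" (rotation vector, rad) and "tvec" (3), from world to camera coordinates, as OpenCV has them. Camera axes: x right, y down, z forward; pixel columns grow to the right and rows downward; lengths in m; the calibration is good to about 2 mm. A picture is of the moment at which its call begins: read the wrist's pose just before it. camera_params takes no time and is no camera call; for the wrist camera it gives the pose at the moment of the call.
- manip.close_job(): hands the job in, once; it reports no verdict.
Trained networks look in the newest picture that a camera, given by its name, has taken for a name from the list of things; names that differ only in an ending like _2 or _b are one class to them, and where a whole thing is asked for, a point or a joint stands for the part that bears it (a point fixed in the world has none). Each returns a list of dicts, best first, with "p" (0 to 1); they miss things now and then, are a little off and sometimes report something else, mostly with a low value. They report only what shows in the picture. A call takes as long as a camera call. They do not tell look-alikes from the thing itself.
- nets.find_in(camera, name): "rect" ([left, top, right, bottom] in pixels, round what is visible of it).
- nets.landmark_of(camera, name): "at" ([column, row] in pixels: a listed point, or the origin of a listed thing).
The state is a dict: "time_s": time; "qpos": joint angles; "joint_velocities": joint speeds; "tau": joint torques, N m; "position": TCP position; "orientation": TCP orientation; "ft_force": force on the tool from outside, world axes, zero at the start; "ft_torque": the same for the moment, N m; "finger_gap": finger opening in m.
Only numpy, scipy, OpenCV 4.12 (cv2) and the standard library are available. Lean on these libraries where they do the work, as an engineer would, in place of code of your own. Each camera call takes 0.05 s, during which the arm holds its last target. There are 200 camera calls.

## Working session

There is one attempt and no reset: what is moved stays moved. The work goes in short steps, Python scripts to look and compute and a shell command to move; the robot and the scene stay as the last step left them, time stands still between calls to the robot, and variables do not carry over. Pictures are saved under pics/ and viewed, about 8 in all and at most 12, crops included, and the job is handed in when it is done.

```bash
mkdir -p pics
cat > h.py <<'E'
import numpy as np, cv2
from rig import manip, imaging, nets
def cam(n,f=None):
    P=imaging.camera_params(n); im,d=imaging.camera(n)
    if f: cv2.imwrite('pics/'+f,im[:,:,::-1])
    return im,d,P
def world(u,v,d,P):
    R=cv2.Rodrigues(np.array(P['rvec'],float))[0]; K=np.array(P['K'])
    c=np.linalg.inv(K)@np.array([u,v,1.])*d
    return R.T@(c-np.array(P['tvec']).ravel())
def plane(u,v,z,P):
    a=world(u,v,0,P); b=world(u,v,1,P); return a+(b-a)*(z-a[2])/(b[2]-a[2])
E
python3 - <<'E'
from h import *
np.set_printoptions(precision=3,suppress=True)
s=manip.observe(); print(s['time_s'],s['position'],np.array(s['orientation']))
for c in ['scene','top']:
    im,d,P=cam(c,c+'1.png')
    for n in ['barrier_grip','barrier_pivot','tub','lane_end','gate_stand','roller','cone']:
        for r in nets.landmark_of(c,n)[:3]:
            u,v=r['at']; dd=d[int(round(v)),int(round(u))]
            z={'barrier_grip':.085,'barrier_pivot':.085,'tub':.006,'lane_end':.006,'gate_stand':0,'roller':.006,'cone':0}[n]
            print(c,n,round(r['p'],2),np.array(r['at']),'plane',plane(u,v,z,P)[:2],'depth',world(u,v,dd,P))
a=cv2.imread('pics/scene1.png');b=cv2.imread('pics/top1.png')
E
```

```text
0.0 [ 0.156 -0.553  0.204] [[-0.962 -0.     0.271]
 [-0.271  0.002 -0.962]
 [-0.    -1.    -0.002]]
scene barrier_grip 0.68 [323.8 164.5] plane [ 0.579 -0.028] depth [ 0.572 -0.019  0.094]
scene barrier_pivot 0.64 [263.3 234.1] plane [0.545 0.182] depth [0.525 0.203 0.118]
scene tub 0.97 [381.  289.2] plane [0.358 0.091] depth [0.352 0.107 0.029]
scene tub 0.87 [333.  238.7] plane [0.488 0.053] depth [0.481 0.064 0.021]
scene lane_end 0.62 [265.4 203.8] plane [0.645 0.067] depth [0.644 0.069 0.008]
scene gate_stand 0.96 [298.3 220.7] plane [0.57  0.055] depth [0.567 0.059 0.005]
scene roller 0.63 [233.  235.8] plane [0.634 0.171] depth [0.551 0.243 0.128]
scene cone 0.61 [293.1 180.5] plane [ 0.653 -0.028] depth [ 0.644 -0.017  0.013]
top barrier_grip 0.67 [342.9 201.4] plane [ 0.583 -0.03 ] depth [ 0.581 -0.029  0.094]
top barrier_pivot 0.67 [248.3 211.9] plane [0.556 0.179] depth [0.554 0.179 0.091]
top tub 0.9 [305.5 249.6] plane [0.484 0.048] depth [0.475 0.052 0.083]
top tub 0.72 [287.5 300.8] plane [0.364 0.089] depth [0.365 0.089 0.077]
top tub 0.6 [332.4 303.3] plane [ 0.36  -0.015] depth [ 0.362 -0.006  0.079]
top lane_end 0.62 [295.6 185.7] plane [0.64  0.074] depth [0.641 0.074 0.003]
top gate_stand 0.92 [301.4 217.9] plane [0.561 0.058] depth [0.56  0.059 0.006]
top roller 0.52 [253.7 182.1] plane [0.648 0.177] depth [0.644 0.176 0.018]
top cone 0.6 [301.9 217.5] plane [0.562 0.057] depth [0.56  0.058 0.009]
top cone 0.55 [336.9 180. ] plane [ 0.658 -0.028] depth [ 0.644 -0.022  0.046]
```

View pics/scene1.png

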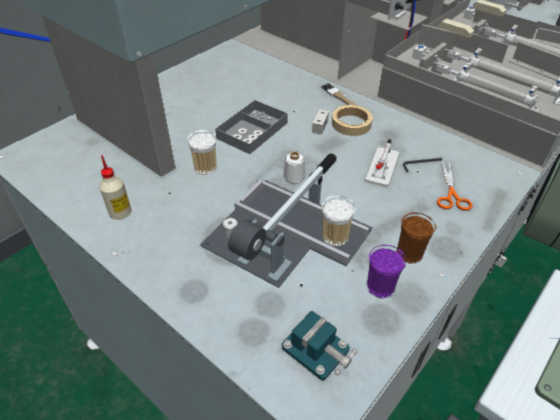

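View pics/top1.png

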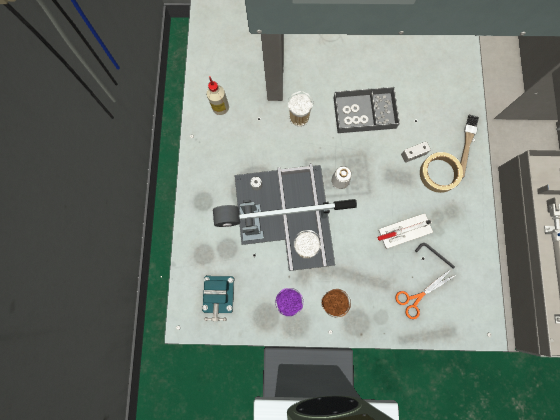

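The tub is the clear one in the lane, at (335,220) in scene and (306,245) in top. The brown and purple ones stand on the robot's side. The barrier is down, its grip at (343,204) in top, with the cone at (342,176) and the roller at (256,182). Next I'll refine the stand pose from depth.

```bash
cat > fit.py <<'E'
from h import *
np.set_printoptions(precision=4,suppress=True)
im,d,P=cam('top')
v,u=np.mgrid[0:420,0:560]; R=cv2.Rodrigues(np.array(P['rvec'],float))[0]
c=np.stack([u,v,np.ones_like(u)],-1).reshape(-1,3)@np.linalg.inv(P['K']).T*d.reshape(-1,1)
W=(c-np.array(P['tvec']).ravel())@R
W=W[(d.ravel()>0)]
print('table z',np.median(W[(abs(W[:,0]-.5)<.2)&(abs(W[:,1]+.15)<.05)][:,2]))
N=W[(W[:,0]>.4)&(W[:,0]<.72)&(W[:,1]>-.08)&(W[:,1]<.26)]
r=N[(N[:,2]>.015)&(N[:,2]<.035)]
best=None
for yaw in np.radians(np.arange(2,14,.25)):
  for x0 in [.57]:
    yp=-np.sin(yaw)*(r[:,0]-.57)+np.cos(yaw)*(r[:,1])
    for y0 in np.arange(.03,.09,.001):
      s=(abs(abs(yp-y0)-.039)<.004).sum()
      if best is None or s>best[0]: best=(s,yaw,y0)
print(best[0],np.degrees(best[1]),best[2],len(r))
yaw,y0=best[1:]; ex=np.array([np.cos(yaw),np.sin(yaw)]); ey=np.array([-ex[1],ex[0]])
yp=r[:,:2]@ey-.57*ey[0]
k=r[abs(abs(yp-y0)-.039)<.005]; xs=k[:,:2]@ex; print('rail x along',np.percentile(xs,[0,1,3,50,97,99,100]))
b=N[(N[:,2]>.087)&(N[:,2]<.105)]; b=b[(b[:,1]<.10)&(abs((b[:,:2]@ex)-(np.array([.57,.06])@ex))<.02)]
m=b.mean(0); w=np.linalg.svd(b[:,:2]-m[:2])[2][0]; print('bar mean',m,'dir',w,'yaw',np.degrees(np.arctan2(-w[0],w[1])%np.pi),'along x',m[:2]@ex,'n',len(b), 'end',b[b[:,1].argmin()])
t=N[(N[:,2]>.075)&(N[:,2]<.1)&(np.hypot(N[:,0]-.478,N[:,1]-.05)<.045)]
print('tub top centre',cv2.minEnclosingCircle(t[:,:2].astype(np.float32)),t[:,2].mean())
E
python3 fit.py
```

```text
table z 0.000650770782260053
661 8.0 0.061000000000000026 1075
rail x along [0.4426 0.4448 0.4488 0.5563 0.6823 0.6881 0.692 ]
bar mean [0.57   0.0102 0.0931] dir [ 0.1368 -0.9906] yaw 7.861387070316246 along x 0.5658541539937821 n 426 end [ 0.572  -0.0577  0.0908]
tub top centre ((0.4891106188297272, 0.048536840826272964), 0.02991456538438797) 0.0819089380991489
```

```bash
python3 -m crank '{"gripper":[0,0,0,0],"translation":[[-0.04,0,0],[-0.08,0,0],[-0.12,0,0],[-0.12,0,0]],"dr":[[0,0,0],[0,0,0],[0,0,0],[0,0,0]]}'; python3 -c "
from h import *
s=manip.observe();print(s['qpos'],s['ft_force'])"
```

```text
time_s: 1.25
position: [0.2756, -0.5192, 0.2055]
orientation: [[-0.961, 0.002, 0.277], [-0.277, 0.0, -0.961], [-0.002, -1.0, 0.0]]
ft_force: [0.1, -1.0, -0.7]
finger_gap: 0.0655
[-1.23111781  0.23317488  1.50927391  0.00197793  1.3989838   0.05917192] [ 0.14634669 -0.9734495  -0.69878441]
```

```bash
cat >> h.py <<'E'
from scipy.spatial.transform import Rotation as Rot
YAW=np.radians(8); EX=np.array([np.cos(YAW),np.sin(YAW),0]); EY=np.array([-EX[1],EX[0],0]); EZ=np.array([0,0,1.])
O=np.array([.563,.0606,0])
def S(x,y,z): return O+x*EX+y*EY+z*EZ
def W2S(p): q=np.array(p)-O; return np.array([q@EX,q@EY,q[2]])
def orient(yaw_rel,tilt):   # heading rel. to lane, deg below horizontal
    a=YAW+np.radians(yaw_rel); t=np.radians(tilt); h=np.array([np.cos(a),np.sin(a),0]); l=np.array([-h[1],h[0],0])
    y=np.cos(t)*h-np.sin(t)*EZ; z=-l; return np.stack([np.cross(y,z),y,z],1)
def rel(p,R):
    s=manip.observe(); R0=np.array(s['orientation']); 
    print('at S',W2S(s['position']).round(4),'q',np.round(s['qpos'],2),'F',np.round(s['ft_force'],1),'t',s['time_s'])
    dr=Rot.from_matrix(R0.T@R).as_rotvec(degrees=True)
    print('  shift',(R0.T@(np.array(p)-s['position'])).round(4),'dr',dr.round(1),'|dr|',np.linalg.norm(dr).round(1))
E
cat > t.py <<'E'
from h import *
R=orient(25,45); n=-R[:,0]; T=S(0,-.105,.085)-.035*n+.02*R[:,1]
print('T',W2S(T)); rel(T-.16*R[:,1],R); rel(T,R)
E
python3 t.py
```

```text
T [-0.00961285 -0.10948254  0.04610913]
at S [-0.3653 -0.5342  0.2055] q [-1.23  0.23  1.51  0.    1.4   0.06] F [ 0.1 -1.  -0.7] t 1.25
  shift [-0.3033  0.0468 -0.3377] dr [ -6.7 -16.1  44.6] |dr| 47.8
at S [-0.3653 -0.5342  0.2055] q [-1.23  0.23  1.51  0.    1.4   0.06] F [ 0.1 -1.  -0.7] t 1.25
  shift [-0.4113  0.1602 -0.3707] dr [ -6.7 -16.1  44.6] |dr| 47.8
```

```bash
python3 -m crank '{"gripper":[0,0,0,0,0,0,0,0,0,0,0,0],"translation":[[-0.3,0.045,-0.335],[-0.3,0.045,-0.335],[-0.3,0.045,-0.335],[-0.3,0.045,-0.335],[-0.3,0.045,-0.335],[-0.3,0.045,-0.335],[-0.3,0.045,-0.335],[-0.3,0.045,-0.335],[-0.3,0.045,-0.335],[-0.3,0.045,-0.335],[-0.3,0.045,-0.335],[-0.3,0.045,-0.335]],"dr":[[-6.7,-16.1,44.6],[-6.7,-16.1,44.6],[-6.7,-16.1,44.6],[-6.7,-16.1,44.6],[-6.7,-16.1,44.6],[-6.7,-16.1,44.6],[-6.7,-16.1,44.6],[-6.7,-16.1,44.6],[-6.7,-16.1,44.6],[-6.7,-16.1,44.6],[-6.7,-16.1,44.6],[-6.7,-16.1,44.6]]}'; python3 t.py
```

```text
time_s: 2.45
position: [0.4695, -0.1189, 0.161]
orientation: [[-0.596, 0.595, 0.54], [-0.383, 0.38, -0.842], [-0.706, -0.708, 0.001]]
ft_force: [-0.2, -0.2, 0.1]
finger_gap: 0.0004
T [-0.00961285 -0.10948254  0.04610913]
at S [-0.1176 -0.1647  0.161 ] q [-0.99 -0.06  2.17  0.86  1.2  -0.39] F [-0.2 -0.2  0.1] t 2.45
  shift [-0.0045  0.0069 -0.0045] dr [-0.3 -0.2  0.1] |dr| 0.4
at S [-0.1176 -0.1647  0.161 ] q [-0.99 -0.06  2.17  0.86  1.2  -0.39] F [-0.2 -0.2  0.1] t 2.45
  shift [-0.0047  0.1669 -0.0053] dr [-0.3 -0.2  0.1] |dr| 0.4
```

```bash
python3 -m crank '{"gripper":[0,0,0,0,0,0],"translation":[[0,0.04,0],[0,0.08,0],[0,0.12,0],[0,0.16,0],[0,0.16,0],[0,0.16,0]],"dr":[[0,0,0],[0,0,0],[0,0,0],[0,0,0],[0,0,0],[0,0,0]]}'
python3 - <<'E'
from h import *
R=orient(25,45);rel(S(0,-.105,.085)-.018*-R[:,0]+.02*R[:,1],R)
cam('scene','s2.png')
a=cv2.imread('pics/s2.png')[90:300,200:480]; cv2.imwrite('pics/s2c.png',cv2.resize(a,None,fx=2.5,fy=2.5))
E
```

```text
time_s: 3.05
position: [0.5644, -0.0574, 0.0467]
orientation: [[-0.597, 0.594, 0.54], [-0.381, 0.382, -0.842], [-0.706, -0.708, -0.002]]
ft_force: [1.2, -0.3, -0.9]
finger_gap: 0.0006
at S [-0.015  -0.117   0.0467] q [-0.69  0.28  2.11  1.12  0.84 -0.52] F [ 1.2 -0.3 -0.9] t 3.05
  shift [-0.0223  0.0061 -0.0047] dr [-0.2 -0.3  0.1] |dr| 0.4
```

View pics/s2c.png

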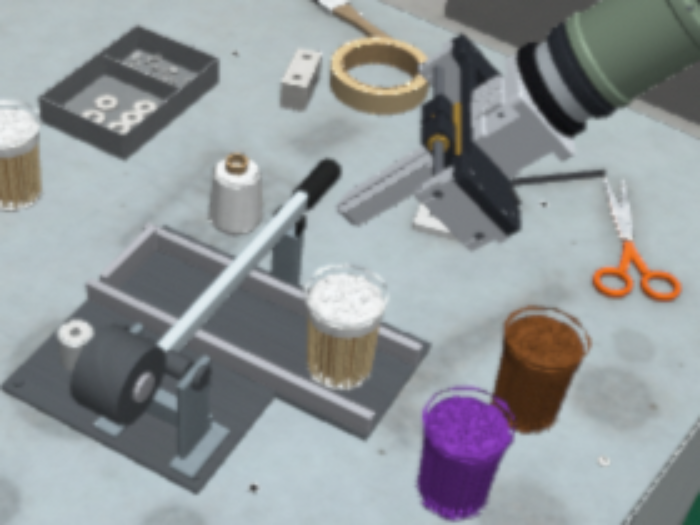

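Seen from the left, the shut fingers (tip at crop 345,215) lie just below and beside the grip (320,185), and everything else is untouched. I'll centre the fingers under the grip and compute the lifting arc.

```bash
python3 -m crank '{"gripper":[0,0,0,0],"translation":[[0,0.01,-0.006],[0,0.018,-0.010],[0,0.018,-0.010],[0,0.018,-0.010]],"dr":[[0,0,0],[0,0,0],[0,0,0],[0,0,0]]}'
cat > arc.py <<'E'
from h import *
s=manip.observe(); R0=np.array(s['orientation']); p=W2S(s['position']); print('S',p.round(4),s['ft_force'],s['qpos'])
# tool axis crossing x'=0
y=R0[:,1]; ys=np.array([y@EX,y@EY,y[2]]); c=p-ys*p[0]/ys[0]; print('crossing',c.round(4))
rho=.120-c[1]
for th in np.arange(0,1.31,.1):
    t=np.array([0,.120-rho*np.cos(th)-.024*np.sin(th),.085+rho*np.sin(th)-.024*np.cos(th)])
    d=t-c; dw=d[0]*EX+d[1]*EY+d[2]*EZ; print(round(th,1),(R0.T@dw).round(3),(p+d).round(3))
E
python3 arc.py
```

```text
time_s: 3.5
position: [0.5696, -0.0404, 0.0348]
orientation: [[-0.595, 0.594, 0.541], [-0.383, 0.382, -0.841], [-0.707, -0.708, -0.0]]
ft_force: [0.0, 1.0, -0.2]
finger_gap: 0.0001
S [-0.0075 -0.1009  0.0348] [ 0.04578125  0.96506901 -0.16338431] [-0.65156636  0.31073264  2.11688156  1.16984192  0.80600549 -0.54813433]
crossing [ 0.     -0.0975  0.0265]
0.0 [-0.024 -0.024 -0.   ] [-0.008 -0.101  0.069]
0.1 [-0.039 -0.04   0.001] [-0.008 -0.102  0.091]
0.2 [-0.055 -0.055  0.   ] [-0.008 -0.101  0.113]
0.3 [-0.071 -0.07  -0.002] [-0.008 -0.098  0.135]
0.4 [-0.088 -0.083 -0.007] [-0.008 -0.093  0.156]
0.5 [-0.105 -0.096 -0.014] [-0.008 -0.086  0.177]
0.6 [-0.121 -0.107 -0.022] [-0.008 -0.077  0.196]
0.7 [-0.138 -0.117 -0.032] [-0.008 -0.065  0.215]
0.8 [-0.154 -0.126 -0.044] [-0.008 -0.052  0.233]
0.9 [-0.17  -0.133 -0.058] [-0.008 -0.037  0.249]
1.0 [-0.185 -0.138 -0.072] [-0.008 -0.021  0.263]
1.1 [-0.199 -0.142 -0.089] [-0.008 -0.004  0.276]
1.2 [-0.213 -0.144 -0.106] [-0.008  0.015  0.287]
1.3 [-0.225 -0.145 -0.124] [-0.008  0.035  0.296]
```

```bash
python3 -m crank '{"gripper":[0,0,0,0],"translation":[[-0.005,0.01,0.005],[-0.012,0.020,0.010],[-0.012,0.020,0.010],[-0.012,0.020,0.010]],"dr":[[0,0,0],[0,0,0],[0,0,0],[0,0,0]]}'; python3 arc.py
```

```text
time_s: 3.9
position: [0.5947, -0.0365, 0.0287]
orientation: [[-0.595, 0.594, 0.542], [-0.383, 0.383, -0.84], [-0.706, -0.708, -0.0]]
ft_force: [-1.0, -0.1, 0.2]
finger_gap: 0.0003
S [ 0.0178 -0.1005  0.0287] [-0.98858338 -0.09611244  0.1639749 ] [-0.60755869  0.35792153  2.06576105  1.18794421  0.78147264 -0.52776004]
crossing [ 0.     -0.1088  0.0484]
0.0 [-0.009 -0.009 -0.   ] [ 0.018 -0.101  0.041]
0.1 [-0.025 -0.026  0.001] [ 0.018 -0.102  0.064]
0.2 [-0.041 -0.041  0.   ] [ 0.018 -0.101  0.087]
0.3 [-0.058 -0.057 -0.003] [ 0.018 -0.097  0.11 ]
0.4 [-0.076 -0.071 -0.008] [ 0.018 -0.092  0.132]
0.5 [-0.093 -0.084 -0.015] [ 0.018 -0.084  0.154]
0.6 [-0.111 -0.095 -0.024] [ 0.018 -0.074  0.175]
0.7 [-0.128 -0.106 -0.035] [ 0.018 -0.062  0.194]
0.8 [-0.145 -0.115 -0.047] [ 0.018 -0.048  0.213]
0.9 [-0.162 -0.122 -0.062] [ 0.018 -0.033  0.23 ]
1.0 [-0.178 -0.128 -0.077] [ 0.018 -0.016  0.245]
1.1 [-0.193 -0.132 -0.094] [0.018 0.003 0.258]
1.2 [-0.207 -0.134 -0.112] [0.018 0.023 0.27 ]
1.3 [-0.22  -0.135 -0.131] [0.018 0.044 0.279]
```

Lift to about 0.5 rad first, then check.

```bash
python3 -m crank '{"gripper":[0,0,0,0,0,0,0,0,0,0,0,0],"translation":[[-0.009,-0.009,0],[-0.017,-0.018,0],[-0.025,-0.026,0.001],[-0.033,-0.034,0],[-0.041,-0.041,0],[-0.05,-0.049,-0.001],[-0.058,-0.057,-0.003],[-0.067,-0.064,-0.005],[-0.076,-0.071,-0.008],[-0.085,-0.078,-0.011],[-0.093,-0.084,-0.015],[-0.093,-0.084,-0.015]],"dr":[[0,0,0],[0,0,0],[0,0,0],[0,0,0],[0,0,0],[0,0,0],[0,0,0],[0,0,0],[0,0,0],[0,0,0],[0,0,0],[0,0,0]]}'
python3 - <<'E'
from h import *
cam('scene','s3.png'); s=manip.observe(); print(W2S(s['position']),s['qpos'],s['ft_force'])
a=cv2.imread('pics/s3.png')[70:300,200:480]; cv2.imwrite('pics/s3c.png',cv2.resize(a,None,fx=2.5,fy=2.5))
E
```

```text
time_s: 5.1
position: [0.592, -0.0205, 0.1553]
orientation: [[-0.594, 0.595, 0.541], [-0.383, 0.382, -0.841], [-0.707, -0.707, 0.001]]
ft_force: [-0.6, -0.0, 0.4]
finger_gap: 0.0003
[ 0.01714957 -0.08451274  0.1546367 ] [-0.57961844  0.06617072  2.05172812  0.95765056  0.90918508 -0.15546228] [0.0087988  0.14853316 0.02282621]
```

View pics/s3c.png

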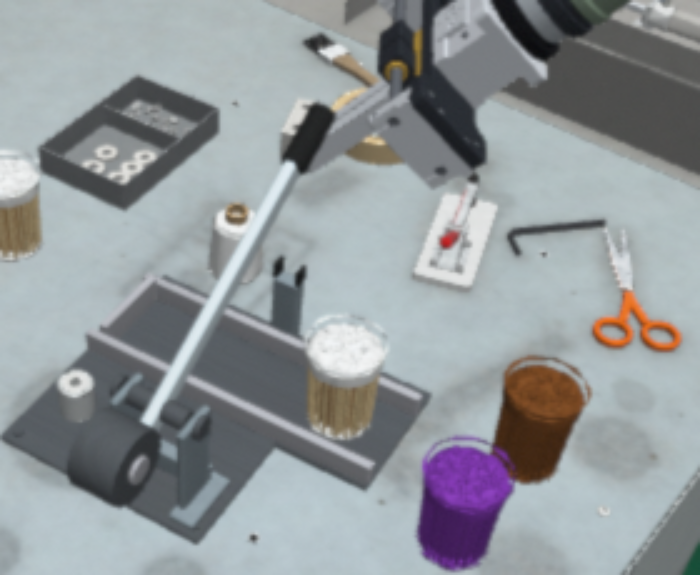

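The arm rides on the fingers at about 0.5 rad with the grip (310,140) on them. I'll carry on along the arc.

```bash
python3 -m crank '{"gripper":[0,0,0,0,0,0,0,0,0,0,0,0],"translation":[[-0.009,-0.006,-0.004],[-0.018,-0.011,-0.009],[-0.026,-0.017,-0.014],[-0.035,-0.022,-0.020],[-0.044,-0.027,-0.026],[-0.052,-0.031,-0.032],[-0.061,-0.035,-0.039],[-0.069,-0.038,-0.047],[-0.077,-0.041,-0.054],[-0.085,-0.044,-0.062],[-0.1,-0.048,-0.079],[-0.114,-0.05,-0.097]],"dr":[[0,0,0],[0,0,0],[0,0,0],[0,0,0],[0,0,0],[0,0,0],[0,0,0],[0,0,0],[0,0,0],[0,0,0],[0,0,0],[0,0,0]]}'; python3 -m crank '{"gripper":[0,0,0],"translation":[[0,0,0],[0,0,0],[0,0,0]],"dr":[[0,0,0],[0,0,0],[0,0,0]]}'
python3 - <<'E'
from h import *
cam('scene','s4.png'); s=manip.observe(); print(W2S(s['position']),s['qpos'],s['ft_force'])
a=cv2.imread('pics/s4.png')[20:300,180:480]; cv2.imwrite('pics/s4c.png',cv2.resize(a,None,fx=2,fy=2))
E
```

```text
time_s: 6.35
position: [0.5771, 0.0854, 0.2696]
orientation: [[-0.597, 0.594, 0.54], [-0.381, 0.382, -0.842], [-0.706, -0.708, -0.002]]
ft_force: [0.1, -0.1, 0.4]
finger_gap: 0.0004
time_s: 6.65
position: [0.577, 0.0849, 0.2688]
orientation: [[-0.597, 0.593, 0.54], [-0.382, 0.382, -0.841], [-0.706, -0.709, -0.002]]
ft_force: [-0.3, 0.8, -0.2]
finger_gap: 0.0005
[0.01726569 0.021966   0.26877943] [-0.35256466 -0.20485634  2.03083032  0.77217767  0.93997858  0.29741648] [ 0.08968784  0.51329401 -0.09324892]
```

View pics/s4c.png

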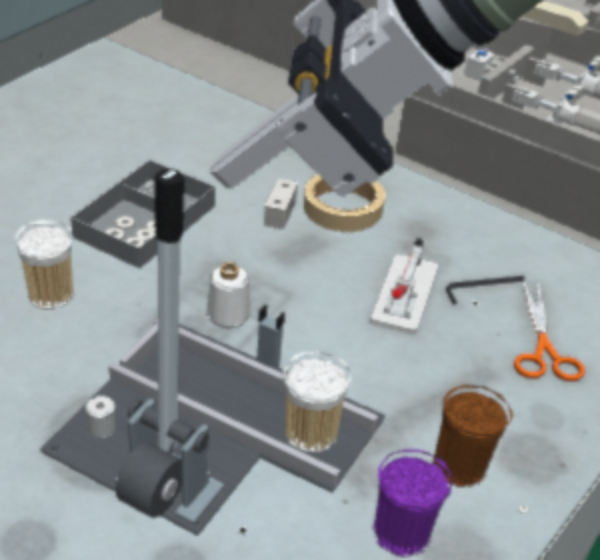

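The barrier stands upright past the balance point, with the grip at (168,200) clear of the fingers at (220,175). The tub, cone and roller have not moved. Next I go back behind the tub.

Run:
```python
from h import *
R=orient(0,75); rel(S(-.142,-.0015,.19),R)
R0=np.array(manip.observe()['orientation']);print((R0.T@(-.08*EX)).round(3))
```

```text
at S [0.0173 0.022  0.2688] q [-0.35 -0.2   2.03  0.77  0.94  0.3 ] F [ 0.1  0.5 -0.1] t 6.7
  shift [ 0.1651 -0.0531 -0.0451] dr [ 12.5  21.6 -29.4] |dr| 38.6
[ 0.052 -0.051 -0.033]
```

```bash
python3 -m crank '{"gripper":[0,0,0,0.02,0.02,0.02,0.02,0.02,0.02,0.02],"translation":[[0.025,-0.025,-0.015],[0.052,-0.051,-0.033],[0.09,-0.053,-0.037],[0.13,-0.053,-0.041],[0.165,-0.053,-0.045],[0.165,-0.053,-0.045],[0.165,-0.053,-0.045],[0.165,-0.053,-0.045],[0.165,-0.053,-0.045],[0.165,-0.053,-0.045]],"dr":[[0,0,0],[0,0,0],[4,7.2,-9.8],[8,14.4,-19.6],[12.5,21.6,-29.4],[12.5,21.6,-29.4],[12.5,21.6,-29.4],[12.5,21.6,-29.4],[12.5,21.6,-29.4],[12.5,21.6,-29.4]]}'
python3 - <<'E'
from h import *
R=orient(0,75); rel(S(-.142,-.0015,.19),R);rel(S(-.142,-.0015,.03),R)
E
python3 fit.py | grep -E 'tub|rail'
python3 - <<'E'
from h import *
im,d,P=cam('top','t5.png')
for r in nets.landmark_of('top','tub')[:4]: print(r['p'],W2S(plane(*r['at'],.006,P)))
im,d,P=cam('scene')
for r in nets.landmark_of('scene','tub')[:5]: print(r['p'],W2S(plane(*r['at'],.006,P)))
E
```

```text
time_s: 7.7
position: [0.4223, 0.0395, 0.19]
orientation: [[-0.956, 0.256, 0.14], [-0.135, 0.037, -0.99], [-0.259, -0.966, -0.001]]
ft_force: [-0.2, -0.7, 0.4]
finger_gap: 0.0203
at S [-0.1423 -0.0013  0.19  ] q [-0.18 -0.33  2.1   0.09  1.12  1.22] F [-0.2 -0.7  0.4] t 7.7
  shift [-0.0003  0.0001  0.0002] dr [ 0.1  0.  -0. ] |dr| 0.1
at S [-0.1423 -0.0013  0.19  ] q [-0.18 -0.33  2.1   0.09  1.12  1.22] F [-0.2 -0.7  0.4] t 7.7
  shift [0.0412 0.1546 0.0004] dr [ 0.1  0.  -0. ] |dr| 0.1
rail x along [0.4427 0.445  0.4499 0.5639 0.6828 0.6882 0.6913]
tub top centre ((0.48908817768096924, 0.04859249293804169), 0.02989552542567253) 0.08175700455441334
0.61 [-0.07672629 -0.00030982  0.006     ]
0.39 [-0.19588725  0.05268675  0.006     ]
0.88 [-0.06904607 -0.00722342  0.006     ]
0.85 [-0.19859749  0.05731946  0.006     ]
0.78 [-0.20527391 -0.04443748  0.006     ]
```

```bash
python3 -m crank '{"gripper":[0.02,0.02,0.02,0.02,0.02,0.02,0.02],"translation":[[0.008,0.03,0],[0.016,0.06,0],[0.024,0.09,0],[0.032,0.12,0],[0.041,0.153,0],[0.041,0.153,0],[0.041,0.153,0]],"dr":[[0,0,0],[0,0,0],[0,0,0],[0,0,0],[0,0,0],[0,0,0],[0,0,0]]}'
python3 - <<'E'
from h import *
R=orient(0,75); rel(S(-.114,0,.03),R);rel(S(.041,0,.03),R)
cam('scene','s5.png')
a=cv2.imread('pics/s5.png')[60:310,200:480]; cv2.imwrite('pics/s5c.png',cv2.resize(a,None,fx=2,fy=2))
E
```

```text
time_s: 8.65
position: [0.423, 0.0399, 0.0325]
orientation: [[-0.956, 0.256, 0.14], [-0.135, 0.037, -0.99], [-0.259, -0.966, -0.001]]
ft_force: [0.0, -0.1, 0.4]
finger_gap: 0.02
at S [-0.1415 -0.001   0.0325] q [-0.18 -0.04  2.25  0.13  0.68  1.16] F [ 0.  -0.1  0.4] t 8.65
  shift [-0.0259  0.0096 -0.001 ] dr [0.1 0.  0. ] |dr| 0.1
at S [-0.1415 -0.001   0.0325] q [-0.18 -0.04  2.25  0.13  0.68  1.16] F [ 0.  -0.1  0.4] t 8.65
  shift [-0.1757  0.0497 -0.0009] dr [0.1 0.  0. ] |dr| 0.1
```

View pics/s5c.png

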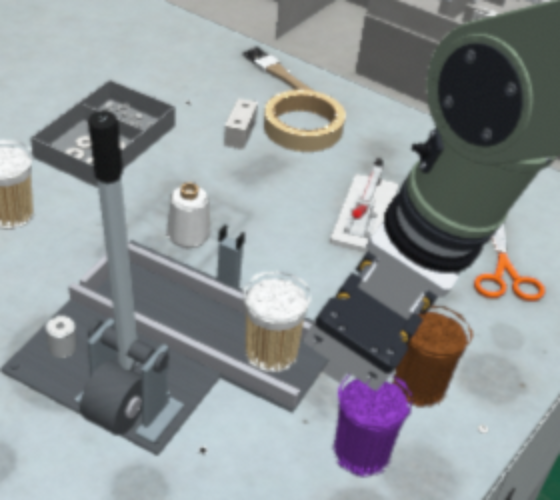

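The barrier is fully raised (grip at 105,145). The fingers are down behind the tub in the lane, clear of the brown and purple tubs. Pushing slowly.

```bash
python3 -m crank '{"gripper":[0.02,0.02,0.02,0.02,0.02,0.02,0.02,0.02,0.02,0.02,0.02,0.02],"translation":[[-0.006,0.002,0],[-0.012,0.003,0],[-0.018,0.005,0],[-0.024,0.006,0],[-0.03,0.008,0],[-0.036,0.01,0],[-0.042,0.011,0],[-0.048,0.013,0],[-0.054,0.015,0],[-0.06,0.016,0],[-0.066,0.018,0],[-0.072,0.019,0]],"dr":[[0,0,0],[0,0,0],[0,0,0],[0,0,0],[0,0,0],[0,0,0],[0,0,0],[0,0,0],[0,0,0],[0,0,0],[0,0,0],[0,0,0]]}'
python3 - <<'E'
from h import *
R=orient(0,75); rel(S(.041,0,.03),R)
im,d,P=cam('scene','s6.png')
for r in nets.landmark_of('scene','tub')[:4]: print(r['p'],W2S(plane(*r['at'],.006,P)))
a=cv2.imread('pics/s6.png')[60:310,200:480]; cv2.imwrite('pics/s6c.png',cv2.resize(a,None,fx=2,fy=2))
E
```

```text
time_s: 9.9
position: [0.4974, 0.0505, 0.0327]
orientation: [[-0.956, 0.257, 0.14], [-0.135, 0.037, -0.99], [-0.26, -0.966, -0.0]]
ft_force: [-0.2, -0.9, -0.3]
finger_gap: 0.02
at S [-0.0663 -0.0009  0.0327] q [-0.12  0.12  2.08  0.11  0.69  1.24] F [-0.2 -0.9 -0.3] t 9.9
  shift [-0.103   0.0305 -0.0008] dr [ 0.   0.1 -0. ] |dr| 0.1
0.96 [-0.20131746  0.06045575  0.006     ]
0.89 [-0.0306753  -0.00350965  0.006     ]
0.89 [-0.20881983 -0.0386068   0.006     ]
```

View pics/s6c.png

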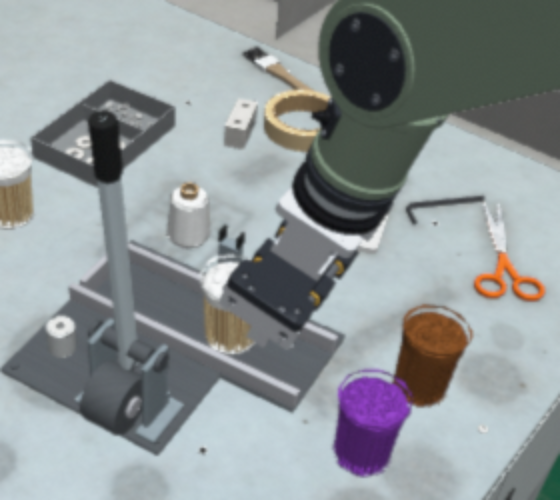

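The tub is upright and sliding (at crop 228,320), and the barrier is up. Continuing.

```bash
python3 -m crank '{"gripper":[0.02,0.02,0.02,0.02,0.02,0.02,0.02,0.02,0.02,0.02,0.02,0.02],"translation":[[-0.007,0.002,0],[-0.014,0.004,0],[-0.021,0.006,0],[-0.028,0.008,0],[-0.035,0.009,0],[-0.042,0.011,0],[-0.049,0.013,0],[-0.056,0.015,0],[-0.063,0.017,0],[-0.07,0.019,0],[-0.077,0.021,0],[-0.084,0.023,0]],"dr":[[0,0,0],[0,0,0],[0,0,0],[0,0,0],[0,0,0],[0,0,0],[0,0,0],[0,0,0],[0,0,0],[0,0,0],[0,0,0],[0,0,0]]}'
python3 - <<'E'
from h import *
rel(S(.044,0,.032),orient(0,75))
im,d,P=cam('scene','s7.png')
for r in nets.landmark_of('scene','tub')[:4]: print(r['p'],W2S(plane(*r['at'],.006,P)))
E
```

```text
time_s: 11.2
position: [0.5838, 0.0627, 0.0325]
orientation: [[-0.956, 0.257, 0.14], [-0.135, 0.037, -0.99], [-0.26, -0.966, -0.0]]
ft_force: [-0.2, -0.4, 0.6]
finger_gap: 0.0199
at S [ 0.0209 -0.0008  0.0325] q [-0.07  0.29  1.88  0.08  0.72  1.3 ] F [-0.2 -0.4  0.6] t 11.2
  shift [-0.0222  0.0065 -0.0008] dr [ 0.   0.1 -0.1] |dr| 0.1
0.91 [-0.19392126  0.05889197  0.006     ]
0.6 [-0.20700642 -0.04162504  0.006     ]
0.56 [ 0.05907421 -0.0032259   0.006     ]
```

```bash
python3 -m crank '{"gripper":[0.02,0.02,0.02,0.02,0.02,0.02,0.02,0.02],"translation":[[-0.003,0.001,0],[-0.006,0.002,0],[-0.009,0.002,0],[-0.012,0.003,0],[-0.015,0.004,0],[-0.018,0.005,0],[-0.02,0.005,0],[-0.02,0.005,0]],"dr":[[0,0,0],[0,0,0],[0,0,0],[0,0,0],[0,0,0],[0,0,0],[0,0,0],[0,0,0]]}'; for i in 1; do python3 -c "
from h import *
rel(S(.044,0,.032),orient(0,75))"; done; python3 -m crank '{"gripper":[0.02,0.02,0.02],"translation":[[-0.001,0,0],[-0.002,0.0005,0],[-0.002,0.0005,0]],"dr":[[0,0,0],[0,0,0],[0,0,0]]}'
```

```text
time_s: 12.1
position: [0.6041, 0.0655, 0.033]
orientation: [[-0.956, 0.258, 0.14], [-0.135, 0.037, -0.99], [-0.26, -0.966, -0.0]]
ft_force: [-0.2, -0.3, 0.5]
finger_gap: 0.0201
at S [ 0.0414 -0.0009  0.033 ] q [-0.06  0.32  1.83  0.08  0.74  1.31] F [-0.2 -0.3  0.5] t 12.1
  shift [-0.0022  0.0017 -0.0009] dr [ 0.   0.1 -0.1] |dr| 0.1
time_s: 12.4
position: [0.6058, 0.0658, 0.0329]
orientation: [[-0.956, 0.257, 0.14], [-0.135, 0.037, -0.99], [-0.26, -0.966, -0.0]]
ft_force: [-0.8, -1.3, -0.4]
finger_gap: 0.0199
```

```bash
python3 -m crank '{"gripper":[0.02,0.02,0.02],"translation":[[-0.001,0,0],[-0.002,0.0005,0],[-0.002,0.0005,0]],"dr":[[0,0,0],[0,0,0],[0,0,0]]}' | grep -E 'pos|force'; python3 -m crank '{"gripper":[0.02,0.02,0.02],"translation":[[-0.001,0,0],[-0.002,0.0005,0],[-0.002,0.0005,0]],"dr":[[0,0,0],[0,0,0],[0,0,0]]}'| grep -E 'pos|force'
python3 - <<'E'
from h import *
im,d,P=cam('scene','s8.png')
for c in ['scene','top']:
  if c=='top': im,d,P=cam('top','t8.png')
  for r in nets.landmark_of(c,'tub')[:4]: print(c,r['p'],W2S(plane(*r['at'],.006,P)))
a=cv2.imread('pics/s8.png')[80:260,200:400]; cv2.imwrite('pics/s8c.png',cv2.resize(a,None,fx=3,fy=3))
E
```

```text
position: [0.608, 0.0661, 0.033]
ft_force: [-0.6, 0.1, -0.4]
position: [0.61, 0.0664, 0.033]
ft_force: [-0.8, -0.2, 0.0]
scene 0.63 [0.07972899 0.00161221 0.006     ]
scene 0.56 [-0.19842696  0.05816978  0.006     ]
```

View pics/s8c.png

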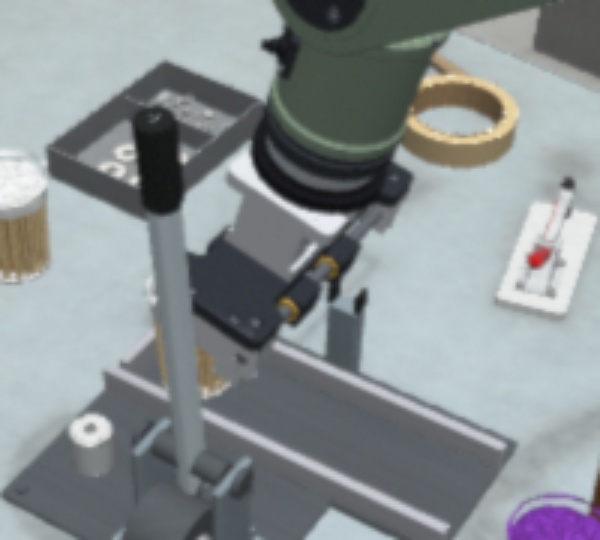

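The gripper hides the far end. The tub shows at about (190,360) near the stop, but no contact force yet, so I keep going gently until it rises.

```bash
for k in 1; do python3 -m crank '{"gripper":[0.02,0.02,0.02],"translation":[[-0.001,0,0],[-0.002,0.0005,0],[-0.002,0.0005,0]],"dr":[[0,0,0],[0,0,0],[0,0,0]]}' | grep -E 'pos|force'; done; python3 -m crank '{"gripper":[0.02,0.02],"translation":[[-0.001,0,0],[-0.001,0,0]],"dr":[[0,0,0],[0,0,0]]}'| grep -E 'pos|force'; python3 -m crank '{"gripper":[0.02,0.02],"translation":[[-0.001,0,0],[-0.001,0,0]],"dr":[[0,0,0],[0,0,0]]}'| grep -E 'pos|force'
```

```text
position: [0.6119, 0.0667, 0.033]
ft_force: [-0.5, -0.2, -0.8]
position: [0.6122, 0.0668, 0.0329]
ft_force: [-2.3, -1.0, 0.2]
position: [0.6125, 0.0669, 0.0328]
ft_force: [-4.0, -0.5, 1.4]
```

The force rises and the motion stalls, so the tub is on the stop. Backing straight off, then up and away.

```bash
python3 -m crank '{"gripper":[0.02,0.02,0.02,0.02,0.02,0.02,0.02,0.02,0.02,0.02,0.02,0.02],"translation":[[0.005,-0.001,0],[0.015,-0.004,0],[0.03,-0.008,0],[0.05,-0.013,0],[0.07,-0.018,0],[0.09,-0.024,0],[0.1,-0.05,0],[0.1,-0.08,0],[0.1,-0.11,0],[0.1,-0.14,0],[0.1,-0.17,0],[0.1,-0.2,0]],"dr":[[0,0,0],[0,0,0],[0,0,0],[0,0,0],[0,0,0],[0,0,0],[0,0,0],[0,0,0],[0,0,0],[0,0,0],[0,0,0],[0,0,0]]}'; python3 -m crank '{"gripper":[0.02,0.02,0.02,0.02,0.02,0.02,0.02,0.02],"translation":[[0.01,0,0.04],[0.02,0,0.08],[0.03,0,0.12],[0.04,0,0.16],[0.05,0,0.2],[0.05,0,0.24],[0.05,0,0.24],[0.05,0,0.24]],"dr":[[0,0,0],[0,0,0],[0,0,0],[0,0,0],[0,0,0],[0,0,0],[0,0,0],[0,0,0]]}'
python3 - <<'E'
from h import *
a,_,P=cam('scene','s9.png')
for n in ['tub','cone','roller']:
  for r in nets.landmark_of('scene',n)[:4]: print('scene',n,r['p'],W2S(plane(*r['at'],.006 if n!='cone' else 0,P)))
im,d,P=cam('top','t9.png')
for n in ['tub','cone','roller']:
  for r in nets.landmark_of('top',n)[:4]: print('top',n,r['p'],W2S(plane(*r['at'],.006 if n!='cone' else 0,P)))
print('before: cone',W2S([.653,-.028,0]),W2S([.658,-.028,0]),'roller',W2S([.634,.171,0]),W2S([.648,.177,0]))
v,u=np.mgrid[120:280,220:380]
W=np.array([world(x,y,d[y,x],P) for x,y in zip(u.ravel(),v.ravel()) if d[y,x]>0])
s=np.array([W2S(w) for w in W]); t=s[(s[:,2]>.07)&(s[:,2]<.1)&(abs(s[:,1])<.045)&(s[:,0]>0)]
print('tub top',cv2.minEnclosingCircle(t[:,:2].astype(np.float32)),t[:,2].mean())
A=cv2.imread('pics/s9.png')[60:310,180:480];B=cv2.imread('pics/t9.png')[120:320,200:400]
cv2.imwrite('pics/f9.png',np.hstack([cv2.resize(A,(450,375)),cv2.resize(B,(350,375))]))
E
```

```text
time_s: 15.1
position: [0.4663, 0.046, 0.2023]
orientation: [[-0.955, 0.26, 0.14], [-0.135, 0.037, -0.99], [-0.262, -0.965, 0.0]]
ft_force: [0.0, 0.9, -0.2]
finger_gap: 0.0202
time_s: 15.9
position: [0.4523, -0.199, 0.1877]
orientation: [[-0.956, 0.258, 0.138], [-0.133, 0.036, -0.99], [-0.26, -0.965, -0.0]]
ft_force: [-0.5, 0.5, 0.3]
finger_gap: 0.0205
scene tub 0.93 [-0.200173    0.05629092  0.006     ]
scene tub 0.89 [0.08225369 0.00462097 0.006     ]
scene tub 0.73 [-0.20848706 -0.03894831  0.006     ]
scene cone 0.56 [ 0.07189084 -0.10066183  0.        ]
scene roller 0.59 [0.09323672 0.09795477 0.006     ]
top tub 0.74 [-0.20694774 -0.04808056  0.006     ]
top tub 0.68 [0.07587627 0.00034368 0.006     ]
top tub 0.64 [-0.19919949  0.05542394  0.006     ]
top cone 0.82 [ 0.08099796 -0.10189685  0.        ]
top roller 0.7 [0.08740254 0.10209148 0.006     ]
before: cone [ 0.07679339 -0.10026333  0.        ] [ 0.08174473 -0.1009592   0.        ] roller [0.08567374 0.0994443  0.        ] [0.10037253 0.10343749 0.        ]
tub top ((0.0830644890666008, 0.001483835163526237), 0.02995111607015133) 0.08156974055960053
```

View pics/f9.png

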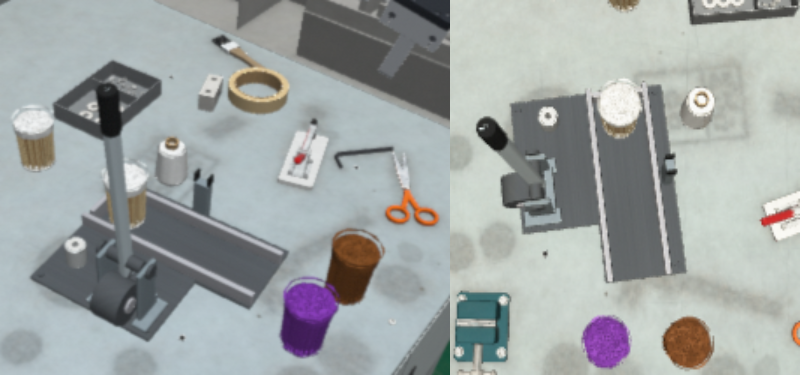

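The tub stands upright at the far end of the lane against the stop (125,195 left; 620,108 right). The barrier is raised, and the cone and roller are in place.

```bash
python3 -c "
from rig import manip
print(manip.close_job())"
```

```text
the job is handed in; nothing more can be done
None
```

I raised the barrier from below until it swung onto its stop by itself, then slid the tub under it to the end stop. I backed the robot clear and handed the job in at about 16 s.

- **Barrier:** the last pictures show it standing fully raised with nothing touching it.
- **Tub:** it is upright, and its top centre measures (83, 1) mm in the stand frame against the target (80, 0). That is within my stand-fit error of about 3 mm. The two network readings of its base were x = 76 and 82 mm. At the end of the push the force rose to about 4 N and the motion stalled, which I took as contact with the stop. I backed off straight after and did not check that contact again.
- **Cone and roller:** the cone is unmoved to within about 5 mm. The roller's scene reading moved about 8 mm and its top reading about 13 mm from the first ones. I put that down to measurement error, because the robot never went near it and it looks to be in the same place in the pictures.

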